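# Zero an iris diaphragm and set its lever to the index clip

### The job

Re-set the iris diaphragm on the round light base without grasping anything: with the side of the fingertips, push the upright pin of its lever clockwise (seen from above) all the way to the closed stop at the left, then push it back the other way until the lever's pointer stands at the small clip on the rim of the scale. Push gently and only sideways, never take the pin between the fingers, leave the clip and the things around the base where they are, and finish with the hand clear.

Things in the scene. Friction and masses are not known exactly. Their poses are not given: they have to be found in the camera images.
- iris: Fixed round light base with iris, grey foot 180 mm wide, aluminium scale plate 168 mm wide with its top 40 mm above the bench. Origin: centre of its underside. The lever's arc is on its -x side (towards the robot). Only the lever's collar and pin rise more than 9 mm above the plate. Ticks along the arc are short at the closed end, longer towards open; a stud stands at each end.
- iris_centre (a point): The vertical axis on which lever and clip turn, at the height of the plate's upper face (40 mm above the bench).
- iris_lever (a joint): Angle of the iris ring and lever, rad: 0 at the closed stop (lever 105 degrees counter-clockwise from the base's +x axis, at the left as the robot sees it), growing counter-clockwise seen from above to 2.6 at the open stop. Friction of about 0.1 N m (2 N at the pin) keeps it where it is left; no spring.
- lever_pin (a point): The lever's upright round black pin, 12 mm in diameter, 62 mm from the axis, standing on the flat steel arm; this point is half-way up: the free pin reaches from 14 mm below it (on a collar of 15 mm diameter, 10 mm above the plate) to 14 mm above it (78 mm above the bench).
- lever_tip (a point): Outer end of the lever's thin pointer, 75 mm from the axis, 4.5 mm above the plate.
- index_clip (a joint): Angle of the index clip about the same axis and from the same zero as the lever, rad: the pointer stands exactly at the clip when both joints read the same. The clip is tight and must stay where it is.
- index_tip (a point): Where the pointer's end must come: 75 mm from the axis, 4.5 mm above the plate, in front of the pointed inner end of the index clip, a black block 10 mm wide that sits on the rim of the plate (75 to 92 mm from the axis) and rises 4 mm above the plate.
- dish: Loose petri dish, 59 mm in diameter, 15 mm high, a bystander on the bench beside the base; origin under its centre.
- beaker: Loose clear beaker, 97 mm wide, 75 mm high, a bystander on the bench; origin under its centre.
- pen: Loose black marker pen, 130 mm long, 16 mm thick, a bystander lying in front of the base; origin under its centre.
- slides: Loose flat slide box, 88 x 145 x 28 mm, a bystander to the left of the base; origin under its centre.

How it is judged:
By the outcome, as a careful person would: the job done as asked, in the order asked, and still so for the second after the job is handed in, with the robot touching nothing.
It also fails if it takes over 58 s, if anything falls off the work surface, if the arm or the gripper's body presses on something with over 40 N, if the wrist force passes 120 N, or if a joint passes its speed limit or range.

### The arm

A 6-joint arm with a two-finger parallel gripper is mounted at the origin on a cart in front of the work surface, level with it; the furniture and walls round the work are solid. World frame = base frame: x ahead of the robot, y to its left, z up, the work surface at z = 0. Lengths are in m, angles in rad, forces in N, time in s.
With the tool pointing down it reaches from about 0.25 to 0.8 m from the base axis. Payload 3.9 kg.
Tool frame: the origin (TCP) lies at the very end of the fingers, on their centre line; the grasp point (between the pads) lies 19 mm behind it; z points along the fingers, y is the direction in which the jaws open and shut (so a half turn about z gives the same grasp; the last joint's range is limited). The gripper opens to 85 mm and grips with 20 to 120 N. Pads are 22 mm wide; open, the fingers measure 114 mm over their backs; the gripper's body (76 mm by 85 mm) begins 54 mm behind the grasp point. The pads swing forward as they close: fully open they stand 13 mm farther back than shut.
Start: joints at [-1.231, 0.26, -0.138, 1.173, 0, 1.571], TCP at [0.175, -0.495, 0.194] pointing down, gripper open.
Joint ranges: [-2.78, 2.78], [-0.83, 1.72], [-1.28, 1.37], [-1.9, 2.12], [-1.57, 1.48], [-3.14, 3.14]. Speed limits (rad/s): [2.57, 2.57, 3.14, 3.14, 3.14, 3.14].

### API

Orientations are given as a rotation vector (axis times angle).
In Python, from cell import monitor, optics, order gives the robot as it stands. The module is installed in compiled form; this text tells all that it offers.
- The arm moves only by the shell command python3 -m handwheel 'ROWS' [FORCE]. ROWS is JSON, a list of rows, each a list of 5 numbers: the gripper command: -1 is fully open, 1 is shut, values between are in proportion, then the shift along the world's x, y, z in cm, then the turn about the world's z in rad. In form: [[claw, dx, dy, dz, yaw], ...]. A call has 1 to 8 rows; each row is the pose to reach, as a shift and turn from the pose commanded when the call began; what a row does not reach only later rows make up. A row lasts 1/10 s, in which the tool goes at most 50 mm and 8.59 degrees, less where a joint would pass 70% of its speed; a pose out of reach is approached as far as the arm can. A call with a gripper value outside its range is refused whole. The fingers move at their own pace and stop on an object; FORCE is the grip in N (left out, the last holds). Time passes only in rows, so rows that repeat a pose let the fingers close. It gives the time, the measured TCP pose, the force and the opening at its end, in the units of the state.
- monitor.observe(): the state, without advancing time (a new reading comes with each control period).
- optics.camera(name): name is "side" or "top" or "wrist"; returns (picture, depth): 480x640x3 uint8, red, green, blue; 480x640 float32, m along the optical axis (not along the pixel's ray), 0 where there is no reading.
- optics.camera_info(name): a dict with "intrinsics" (3x3 intrinsics, pixels), "world_from_camera" (4x4, takes a point from camera to world coordinates). Camera axes: x right, y up, looking along -z (the intrinsics and any distortion apply to the point x, -y, -z); pixel columns grow to the right and rows downward; lengths in m; the calibration is good to about 2 mm. A picture is of the moment at which its call begins: read the wrist's pose just before it. camera_info takes no time and is no camera call; for the wrist camera it gives the pose at the moment of the call.
- order.sign_off(): hands the job in, once; it reports no verdict.
Trained networks look in the newest picture that a camera, given by its name, has taken for a name from the list of things; names that differ only in an ending like _2 or _b are one class to them, and where a whole thing is asked for, a point or a joint stands for the part that bears it (a point fixed in the world has none). Each returns a list of dicts, best first, with "p" (0 to 1); they miss things now and then, are a little off and sometimes report something else, mostly with a low value. They report only what shows in the picture. A call takes as long as a camera call.
- optics.recognise(camera, name): "at" ([column, row] as shares, 0 to 1, of the picture: columns of its width, rows of its height, amid what is visible of it).
The state is a dict: "t": time; "q": joint angles; "joint_vel": joint speeds; "joint_torque": joint torques, N m; "ee_pos": TCP position; "tool_rot": TCP orientation; "ft_force": force on the tool from outside, world axes, zero at the start; "moment": the same for the moment, N m; "finger_gap": finger opening in m.
Only numpy, scipy, OpenCV 4.12 (cv2) and the standard library are available. Lean on these libraries where they do the work, as an engineer would, in place of code of your own. Each camera call takes 0.05 s, during which the arm holds its last target.

## Working session

There is one attempt and no reset: what is moved stays moved. The work goes in short steps, Python scripts to look and compute and a shell command to move; the robot and the scene stay as the last step left them, time stands still between calls to the robot, and variables do not carry over. Pictures are saved under pics/ and viewed, and the job is handed in when it is done.

```bash
mkdir -p pics
cat > h.py <<'E'
import numpy as np, cv2
from cell import monitor, optics, order
def snap(c,name):
    p,d=optics.camera(c); cv2.imwrite(f'pics/{name}.png',p[:,:,::-1]); np.save(f'pics/{name}.npy',d); return p,d
def ray(c,u,v,info=None):
    i=info or optics.camera_info(c); K=np.array(i['intrinsics']);T=np.array(i['world_from_camera'])
    d=np.array([(u-K[0,2])/K[0,0],-(v-K[1,2])/K[1,1],-1]); return T[:3,3],T[:3,:3]@d
def onz(c,u,v,z,info=None):
    o,d=ray(c,u,v,info); return o+d*(z-o[2])/d[2]
def proj(c,P,info=None):
    i=info or optics.camera_info(c); K=np.array(i['intrinsics']);T=np.array(i['world_from_camera'])
    p=T[:3,:3].T@(np.array(P)-T[:3,3]); return K[0,0]*p[0]/-p[2]+K[0,2], K[1,1]*-p[1]/-p[2]+K[1,2]
E
python3 - <<'E'
from h import *
print(monitor.observe())
for c in('top','side'):
    snap(c,c+'0'); i=optics.camera_info(c); print(c,{k:np.round(v,3).tolist() if not isinstance(v,str) else v for k,v in i.items()})
    for n in('iris','lever_pin','lever_tip','index_clip','index_tip','iris_lever','beaker','dish','pen','slides'):
        r=optics.recognise(c,n)[:2]
        print(n,[(round(x['p'],2),np.round(np.array(x['at'])*[640,480],1).tolist()) for x in r])
E
```

```text
{'t': 0.0, 'q': array([-1.23100086e+00,  2.60676230e-01, -1.39370813e-01,  1.17266581e+00,
        6.21544445e-06,  1.57080759e+00]), 'joint_vel': array([ 2.11149351e-03, -1.01490828e-03,  7.06336567e-04,  7.30828390e-05,
        1.54168432e-04, -9.76313951e-04]), 'joint_torque': array([ 2.94727361e-03, -4.05680180e+01,  2.53919524e+01,  1.87549257e-02,
        1.04705400e-04, -1.55645455e-05]), 'ee_pos': array([ 0.17473576, -0.49428589,  0.19326837]), 'tool_rot': array([-3.09450038e+00, -5.30848369e-01,  4.99109248e-04]), 'ft_force': array([ 0.14282705,  0.77525821, -0.01574159]), 'moment': array([ 0.11044003, -0.03762015, -0.00307274]), 'finger_gap': 0.0854578599331145}
top {'intrinsics': [[610.285, 0.0, 311.525], [0.0, 610.285, 246.034], [0.0, 0.0, 1.0]], 'world_from_camera': [[0.003, 0.994, -0.106, 0.428], [-0.999, 0.007, 0.033, 0.199], [0.033, 0.106, 0.994, 1.077], [0.0, 0.0, 0.0, 1.0]]}
iris [(0.55, [330.6, 256.1]), (0.51, [319.4, 267.6])]
lever_pin [(0.74, [325.4, 268.7])]
lever_tip [(0.81, [322.6, 272.2])]
index_clip [(0.75, [325.2, 267.8]), (0.51, [342.2, 301.4])]
index_tip [(0.49, [341.3, 303.0])]
iris_lever [(0.73, [325.2, 268.1])]
beaker [(0.69, [396.5, 175.2])]
dish [(0.93, [420.7, 237.9])]
pen [(0.75, [384.5, 311.2])]
slides [(0.88, [250.2, 316.1])]
side {'intrinsics': [[440.827, 0.0, 317.512], [0.0, 440.827, 239.813], [0.0, 0.0, 1.0]], 'world_from_camera': [[-0.984, 0.107, -0.144, 0.432], [-0.179, -0.619, 0.765, 0.834], [-0.007, 0.778, 0.628, 0.614], [0.0, 0.0, 0.0, 1.0]]}
iris [(0.7, [336.8, 244.9]), (0.17, [384.5, 302.9])]
lever_pin [(0.62, [336.5, 246.9]), (0.56, [339.3, 242.8])]
lever_tip [(0.79, [345.9, 241.4])]
index_clip []
index_tip []
iris_lever [(0.78, [341.9, 242.9])]
beaker []
dish [(0.57, [334.4, 204.8])]
pen [(0.48, [385.0, 229.6])]
slides [(0.64, [384.0, 302.4])]
```

Run:
```python
import cv2
a=cv2.imread('pics/top0.png'); cv2.imwrite('pics/top0z.png',cv2.resize(a[180:340,220:430],None,fx=3.7,fy=3.7,interpolation=cv2.INTER_CUBIC))
a=cv2.imread('pics/side0.png'); cv2.imwrite('pics/side0z.png',cv2.resize(a[170:330,240:450],None,fx=3.7,fy=3.7,interpolation=cv2.INTER_CUBIC))
```

```text
(no output)
```

View pics/top0z.png

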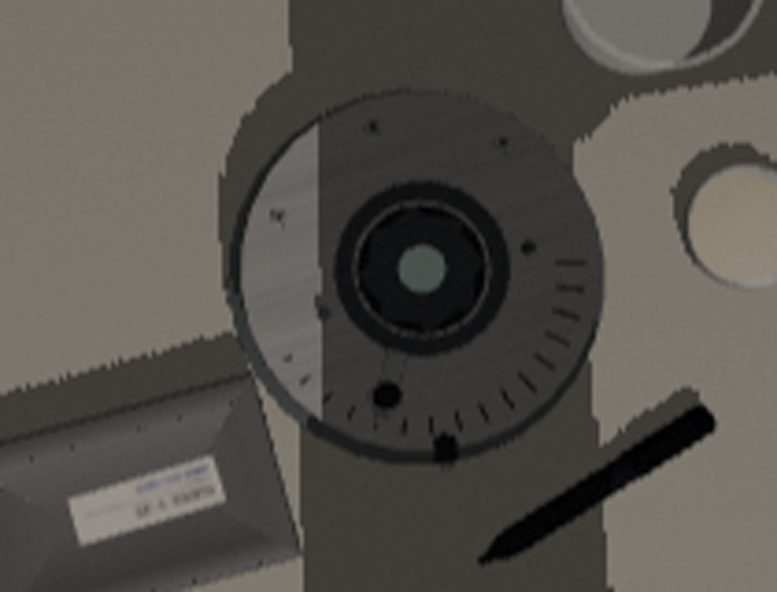

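View pics/side0z.png

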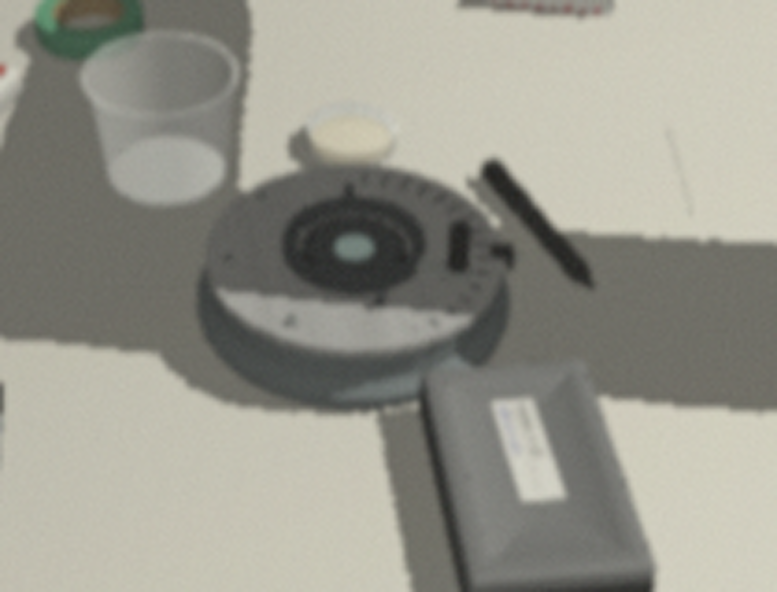

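View pics/top0.png

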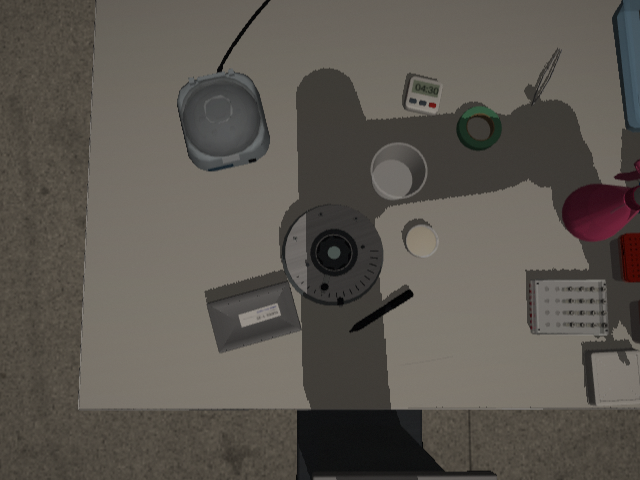

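The top view shows the base at (334,253), the lever pin at (324,287) and the clip at (340,301). The longer ticks and the open stud are at right (362,246), and the closed stud is at left (307,264). I'll measure in world coordinates.

Run:
```python
from h import *
i=optics.camera_info('top')
def w(zx,zy,z): return onz('top',220+zx/3.7,180+zy/3.7,z,i)
# plate ellipse from zoom extents: left~240?,right~604, top~90,bottom~ 455
a=cv2.imread('pics/top0.png',0)
c1=w(422,269,.040)
for n,p in dict(iriscentre=(422,269,.042),pin=(387,395,.078),clip=(445,450,.044),studC=(322,312,.045),studO=(527,246,.045),tick0=(288,358,.04),tickN=(570,262,.04),right=(604,268,.04),bottom=(421,462,.04),top=(415,90,.04)).items():
    P=w(*p); d=P-c1; print(n,np.round(P,4),'r',round(np.hypot(*d[:2])*1e3,1),'ang',round(np.degrees(np.arctan2(d[1],d[0]))%360,1))
j=optics.camera_info('wrist'); s=monitor.observe()
print(np.round(j['world_from_camera'],3),np.round(j['intrinsics'],1),s['ee_pos'],s['t'])
from scipy.spatial.transform import Rotation as R
print(R.from_rotvec(s['tool_rot']).as_matrix().round(3))
```

```text
iriscentre [0.5276 0.1264 0.042 ] r 0.2 ang 144.0
pin [0.4681 0.1445 0.078 ] r 62.4 ang 163.0
clip [0.4445 0.1161 0.044 ] r 83.9 ang 187.0
studC [0.5072 0.1725 0.045 ] r 50.6 ang 114.0
studO [0.5383 0.0781 0.045 ] r 49.3 ang 282.3
tick0 [0.4864 0.1879 0.04  ] r 74.3 ang 123.9
tickN [0.5315 0.0576 0.04  ] r 68.8 ang 273.1
right [0.5288 0.0418 0.04  ] r 84.5 ang 270.7
bottom [0.439  0.1268 0.04  ] r 88.8 ang 179.7
top [0.6116 0.1295 0.04  ] r 83.8 ang 2.2
[[ 0.335  0.9    0.28   0.246]
 [-0.942  0.32   0.1   -0.47 ]
 [ 0.    -0.297  0.955  0.375]
 [ 0.     0.     0.     1.   ]] [[333.7   0.  320.9]
 [  0.  333.7 246.3]
 [  0.    0.    1. ]] [ 0.17496982 -0.49495875  0.19410747] 1.1
[[ 0.943  0.333  0.   ]
 [ 0.333 -0.943  0.   ]
 [ 0.    -0.    -1.   ]]
```

```bash
python3 -m handwheel '[[1,2,4,0,-0.08],[1,4,8,0,-0.16],[1,6,12,0,-0.24],[1,8,16,0,-0.32],[1,10,20.5,0,-0.4],[1,12,25,0,-0.48],[1,14,29.5,0,-0.56],[1,15,32,0,-0.635]]' 20
python3 -m handwheel '[[1,2,4.5,0,0],[1,4,9,0,0],[1,6,13.5,0,0],[1,8,18,0,0],[1,10,22,0,0],[1,11.8,26,0,0],[1,13.35,28.8,0,0],[1,13.35,28.8,0,0]]'
python3 - <<'E'
from h import *
s=monitor.observe();print({k:np.round(v,3) for k,v in s.items()})
p,d=snap('wrist','w1')
E
```

```text
t: 1.9
ee_pos: [0.3256, -0.1722, 0.1943]
tool_rot: [-3.107, 0.463, -0.001]
ft_force: [0.1, -0.1, -0.3]
finger_gap: 0.0001
t: 2.7
ee_pos: [0.3989, -0.0815, 0.1942]
tool_rot: [-3.077, 0.369, -0.006]
ft_force: [-0.1, -0.1, 0.2]
finger_gap: 0.0
{'t': np.float64(2.7), 'q': array([-0.24 ,  0.059, -0.388,  1.125,  0.043,  3.141]), 'joint_vel': array([0.015, 0.067, 0.073, 0.008, 0.003, 0.001]), 'joint_torque': array([ 1.0000e-03, -2.8821e+01,  2.4924e+01, -6.0000e-03,  1.6600e-01,
        0.0000e+00]), 'ee_pos': array([ 0.399, -0.082,  0.194]), 'tool_rot': array([-3.077,  0.369, -0.006]), 'ft_force': array([-0.104, -0.105,  0.215]), 'moment': array([-0.033,  0.054, -0.013]), 'finger_gap': np.float64(0.0)}
```

View pics/w1.png

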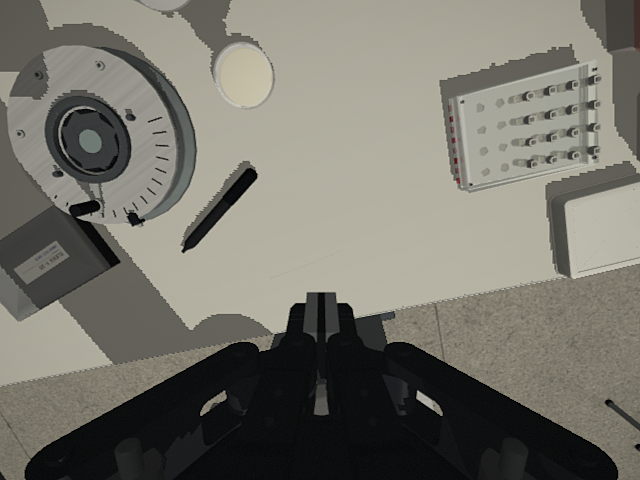

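The wrist view shows the base at upper left, with the pin at (85,208), the clip at (137,218) and the fingers shut. The last joint sits at its limit, so I'll turn the tool the other way, with its x axis pointing outward.

```bash
python3 -m handwheel '[[1,0,0,0,0.14],[1,0,0,0,0.28],[1,0,0,0,0.42],[1,0,0,0,0.56],[1,0,0,0,0.70],[1,0,0,0,0.84],[1,0,0,0,0.98],[1,0,0,0,1.12]]'
python3 -m handwheel '[[1,1,2,0,0.14],[1,2,4,0,0.28],[1,3,6.5,0,0.42],[1,4,9,0,0.56],[1,5,11.5,0,0.70],[1,6,14,0,0.84],[1,6,17,0,0.98],[1,6,19.5,0,1.12]]'
python3 - <<'E'
from h import *
from scipy.spatial.transform import Rotation as R
s=monitor.observe();m=R.from_rotvec(s['tool_rot']).as_matrix();print(s['ee_pos'],s['q'].round(2),np.degrees(np.arctan2(m[1,0],m[0,0])))
E
```

```text
t: 3.55
ee_pos: [0.3984, -0.081, 0.1942]
tool_rot: [-2.802, -1.333, 0.031]
ft_force: [-0.8, 0.2, -0.3]
finger_gap: 0.0002
t: 4.35
ee_pos: [0.4588, 0.1153, 0.1941]
tool_rot: [-1.674, -2.631, 0.058]
ft_force: [-0.1, -0.8, -0.5]
finger_gap: -0.0001
[0.45884203 0.11533665 0.1940907 ] [ 0.25  0.21 -0.21  1.2  -0.01  1.39] 115.07386127648971
```

```bash
python3 -m handwheel '[[1,0,0,0,0.14],[1,0,0,-1,0.28],[1,0,0,-2,0.42],[1,0,0,-3,0.56],[1,0,0,-4,0.70],[1,0,0,-5,0.836],[1,0,-0.2,-5,0.836],[1,0,-0.2,-5,0.836]]'
python3 - <<'E'
from h import *
from scipy.spatial.transform import Rotation as R
s=monitor.observe();m=R.from_rotvec(s['tool_rot']).as_matrix();print(s['ee_pos'],s['q'].round(2),np.degrees(np.arctan2(m[1,0],m[0,0])),m[:,2].round(3))
i=optics.camera_info('wrist');snap('wrist','w2'); import json;json.dump({k:np.array(v).tolist() for k,v in i.items() if not isinstance(v,str)},open('pics/w2.json','w'))
print(proj('wrist',[.5276,.1264,.04],i),proj('wrist',[.4681,.1445,.078],i),np.round(i['world_from_camera'],3))
E
```

```text
t: 5.15
ee_pos: [0.4584, 0.1118, 0.1443]
tool_rot: [-0.478, -3.098, 0.068]
ft_force: [0.9, 1.0, 0.4]
finger_gap: -0.0001
[0.45838562 0.11184944 0.14432952] [ 0.27  0.22 -0.33  1.04 -0.04  0.57] 162.4741800454115 [-0.012 -0.042 -0.999]
(np.float64(363.1817061715424), np.float64(296.51755377441987)) (np.float64(369.32013624840323), np.float64(244.8506694369013)) [[ 0.299 -0.915 -0.272  0.388]
 [ 0.953  0.273  0.129  0.142]
 [-0.044 -0.298  0.954  0.325]
 [ 0.     0.     0.     1.   ]]
```

View pics/w2.png

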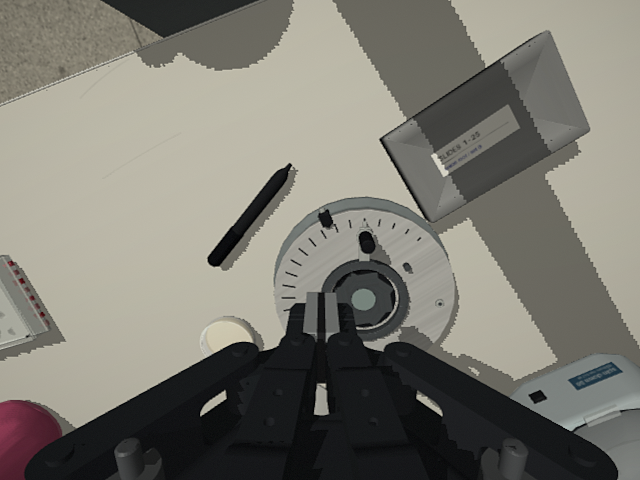

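The wrist view has the pin top at (367,240) and the hub at (363,299), matching the projection to within 5 px. The clip is at (325,217). Next I descend beside the pin.

```bash
python3 -m handwheel '[[1,0,0,-2,0],[1,0,0,-4,0],[1,0,0,-6,0],[1,0,0,-7.5,0],[1,0,0,-8.6,0],[1,0,0,-8.6,0]]'
python3 - <<'E'
from h import *
s=monitor.observe();print(s['ee_pos'],s['ft_force'])
i=optics.camera_info('wrist');snap('wrist','w3')
C=np.array([.5276,.1264])
for a in (16,):
  for th in (163,155,147,139,131,127,124,122):
    t=np.radians(th);H=C+.062*np.array([np.cos(t),np.sin(t)])+a*1e-3*np.array([-np.sin(t),np.cos(t)])
    print(a,th,H.round(4),'shift cm',((H-s['ee_pos'][:2])*100).round(2),'yaw',round(np.radians(th-162.5),3))
E
```

```text
t: 5.8
ee_pos: [0.4578, 0.1121, 0.0574]
tool_rot: [-0.474, -3.098, 0.069]
ft_force: [0.5, -0.6, 0.4]
finger_gap: 0.0001
[0.45783188 0.11206004 0.05743997] [ 0.48599252 -0.64361023  0.37679392]
16 163 [0.4636 0.1292] shift cm [0.58 1.72] yaw 0.009
16 155 [0.4646 0.1381] shift cm [0.68 2.6 ] yaw -0.131
16 147 [0.4669 0.1467] shift cm [0.91 3.47] yaw -0.271
16 139 [0.4703 0.155 ] shift cm [1.25 4.29] yaw -0.41
16 131 [0.4748 0.1627] shift cm [1.7  5.06] yaw -0.55
16 127 [0.4775 0.1663] shift cm [1.97 5.42] yaw -0.62
16 124 [0.4797 0.1689] shift cm [2.18 5.68] yaw -0.672
16 122 [0.4812 0.1705] shift cm [2.33 5.84] yaw -0.707
```

View pics/w3.png

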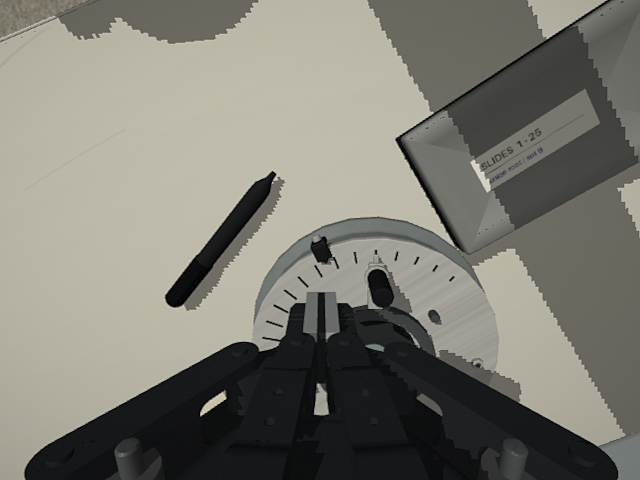

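The fingertips at (321,315) stand beside the pin at (380,290), clear of the clip. I start the clockwise push slowly.

```bash
python3 -m handwheel '[[1,0.1,0.3,0,0],[1,0.2,0.6,0,0],[1,0.3,0.9,0,0],[1,0.4,1.2,0,0],[1,0.5,1.45,0,0],[1,0.58,1.7,0,0]]'
python3 -m handwheel '[[1,0.03,0.22,0,-0.03],[1,0.05,0.44,0,-0.07],[1,0.08,0.66,0,-0.1],[1,0.1,0.88,0,-0.13],[1,0.15,1.1,0,-0.165],[1,0.2,1.3,0,-0.2],[1,0.27,1.5,0,-0.235],[1,0.33,1.75,0,-0.27]]'
python3 - <<'E'
from h import *
snap('wrist','w4'); snap('top','t4')
a=cv2.imread('pics/t4.png');cv2.imwrite('pics/t4z.png',cv2.resize(a[180:340,220:430],None,fx=3.7,fy=3.7,interpolation=cv2.INTER_CUBIC))
E
```

```text
t: 6.45
ee_pos: [0.4645, 0.1297, 0.0583]
tool_rot: [-0.472, -3.1, 0.067]
ft_force: [0.1, 0.2, 0.3]
finger_gap: 0.0001
t: 7.25
ee_pos: [0.4676, 0.147, 0.0582]
tool_rot: [-0.886, -3.002, 0.066]
ft_force: [0.1, -0.2, -0.3]
finger_gap: -0.0001
```

View pics/w4.png

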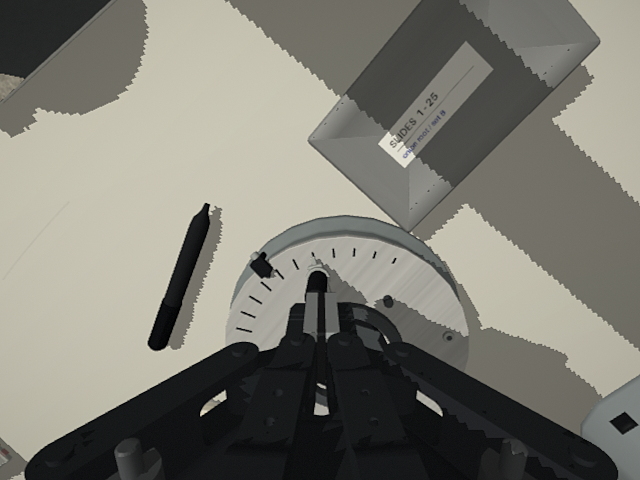

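View pics/t4z.png

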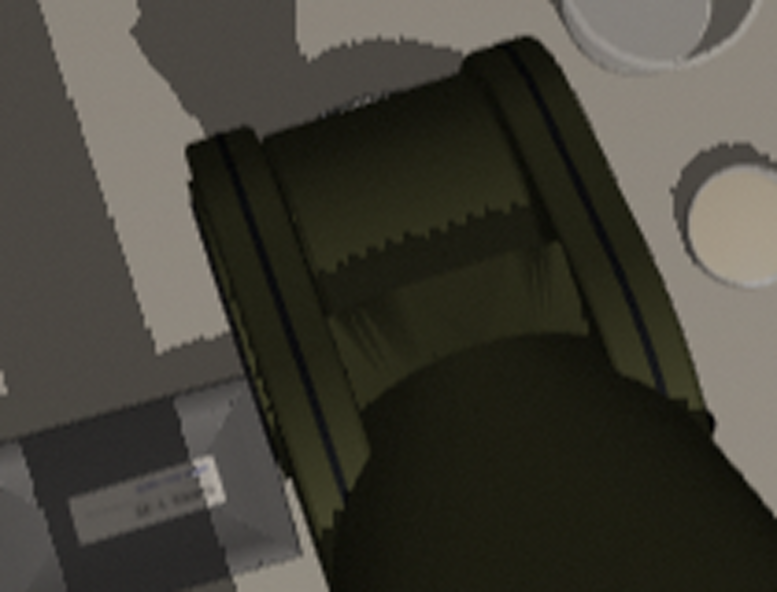

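Run:
```python
from h import *
i=optics.camera_info('wrist');e=monitor.observe()['ee_pos']
print(e,proj('wrist',e,i),[proj('wrist',[.5276+.062*np.cos(np.radians(t)),.1264+.062*np.sin(np.radians(t)),.078],i) for t in (163,155,147,140)],proj('wrist',[.5276,.1264,.04],i))
snap('side','s4')
a=cv2.imread('pics/s4.png');cv2.imwrite('pics/s4z.png',cv2.resize(a[130:330,240:500],None,fx=3,fy=3,interpolation=cv2.INTER_CUBIC))
a=cv2.imread('pics/w4.png');cv2.imwrite('pics/w4z.png',cv2.resize(a[200:400,210:480],None,fx=2.9,fy=2.9,interpolation=cv2.INTER_CUBIC))
```

```text
[0.4678288  0.14719064 0.0582151 ] (np.float64(321.5260869177218), np.float64(277.9819706086931)) [(np.float64(316.2379668324224), np.float64(295.61674633826254)), (np.float64(332.2313070146471), np.float64(292.91234626879634)), (np.float64(348.63418303671676), np.float64(292.2641093194747)), (np.float64(362.9958488909945), np.float64(293.4126156410589))] (np.float64(343.9068006960957), np.float64(350.57462040941596))
```

View pics/s4z.png

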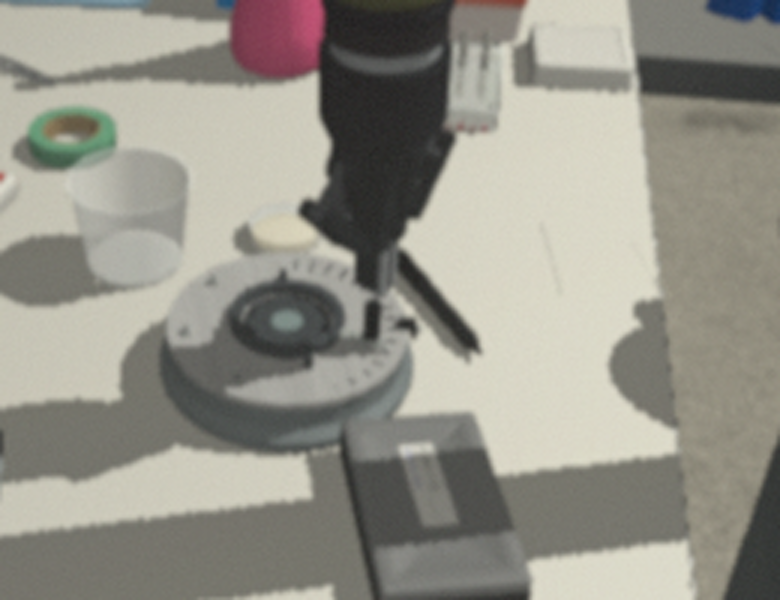

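View pics/w4z.png

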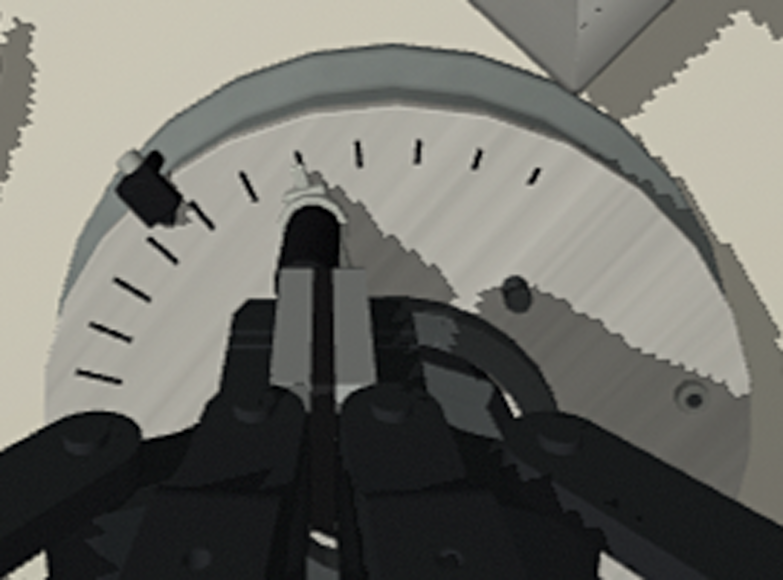

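Run:
```python
from h import *
from scipy.spatial.transform import Rotation as R
d=np.load('pics/w4.npy');i=optics.camera_info('wrist');T=np.array(i['world_from_camera']);K=np.array(i['intrinsics'])
s=monitor.observe();M=R.from_rotvec(s['tool_rot']).as_matrix()
for (u,v) in [(311,294),(331,294),(311,300),(331,310),(311,320),(306,296),(336,296),(321,296),(321,310),(296,310),(346,310),(317,285),(317,275),(317,290)]:
    z=d[v,u];P=T[:3,3]+T[:3,:3]@np.array([(u-K[0,2])/K[0,0]*z,-(v-K[1,2])/K[1,1]*z,-z])
    print(u,v,round(float(z),4),'world',P.round(4),'tool mm',(M.T@(P-s['ee_pos'])*1e3).round(1))
```

```text
311 294 0.1496 world [0.4569 0.1505 0.103 ] tool mm [ 10.9  -4.8 -44.6]
331 294 0.1498 world [0.4618 0.158  0.1024] tool mm [ 10.8   4.2 -44.4]
311 300 0.1436 world [0.457  0.151  0.1092] tool mm [ 11.1  -4.6 -50.8]
331 310 0.1352 world [0.4618 0.1583 0.1176] tool mm [ 11.    3.7 -59.6]
311 320 0.1282 world [0.458  0.1518 0.1254] tool mm [ 10.7  -4.2 -67.1]
306 296 0.1478 world [0.4558 0.1488 0.105 ] tool mm [ 10.9  -7.  -46.5]
336 296 0.2172 world [0.489  0.1437 0.0411] tool mm [-19.7   9.5  16.8]
321 296 0.1474 world [0.4593 0.1544 0.105 ] tool mm [ 11.   -0.3 -46.8]
321 310 0.135 world [0.4595 0.1549 0.1179] tool mm [ 11.1  -0.3 -59.8]
296 310 0.1436 world [0.457  0.1434 0.1107] tool mm [  6.9 -11.1 -52.1]
346 310 0.1434 world [0.4685 0.1615 0.11  ] tool mm [  7.1  10.4 -52.3]
317 285 0.1804 world [0.4648 0.1467 0.0733] tool mm [  2.2  -2.5 -15. ]
317 275 0.1949 world [0.4647 0.1458 0.0583] tool mm [ 1.8 -2.6  0.1]
317 290 0.1761 world [0.4656 0.1465 0.0781] tool mm [  1.4  -2.4 -19.8]
```

Run:
```python
from h import *
d=np.load('pics/s4.npy');i=optics.camera_info('side');T=np.array(i['world_from_camera']);K=np.array(i['intrinsics'])
print(proj('side',[0.468,.147,.058],i),proj('side',[0.468,.147,.103],i),proj('side',[0.468,.1445,.078],i))
a=cv2.imread('pics/s4.png');cv2.imwrite('pics/s4zz.png',cv2.resize(a[190:260,330:400],None,fx=8,fy=8,interpolation=cv2.INTER_NEAREST))
for u in (360,364,368):
  for v in range(212,248,3):
    z=d[v,u];P=T[:3,3]+T[:3,:3]@np.array([(u-K[0,2])/K[0,0]*z,-(v-K[1,2])/K[1,1]*z,-z]); print(u,v,P.round(4),a[v,u])
```

```text
(np.float64(363.12470993088), np.float64(241.44055317868055)) (np.float64(364.46865275000675), np.float64(223.36503214959725)) (np.float64(363.83619324121975), np.float64(232.78163685789005))
360 212 [0.4756 0.1823 0.1536] [48 49 48]
360 215 [0.4754 0.1812 0.1462] [44 45 44]
360 218 [0.4765 0.1586 0.1231] [41 43 42]
360 221 [0.4762 0.157  0.115 ] [45 46 45]
360 224 [0.4758 0.1578 0.1085] [63 64 64]
360 227 [0.4804 0.0807 0.0429] [148 153 154]
360 230 [0.4794 0.09   0.0421] [155 163 163]
360 233 [0.4782 0.1022 0.0435] [146 152 153]
360 236 [0.4773 0.1104 0.042 ] [146 152 154]
360 239 [0.4761 0.1213 0.0428] [138 145 145]
360 242 [0.4743 0.1436 0.053 ] [94 99 97]
360 245 [0.4741 0.14   0.0422] [91 97 95]
364 212 [0.4696 0.1628 0.1407] [46 47 46]
364 215 [0.4693 0.1606 0.1323] [44 46 47]
364 218 [0.4688 0.1621 0.1265] [42 44 41]
364 221 [0.4685 0.1598 0.1179] [44 46 47]
364 224 [0.468  0.1612 0.1119] [47 49 49]
364 227 [0.4679 0.1559 0.1009] [ 97 101 101]
364 230 [0.4684 0.1386 0.0804] [72 76 75]
364 233 [0.4675 0.1466 0.0791] [41 43 44]
364 236 [0.467  0.1481 0.0729] [42 44 42]
364 239 [0.4665 0.1487 0.0658] [38 40 39]
364 242 [0.4662 0.1464 0.0563] [52 54 54]
364 245 [0.4658 0.1449 0.0473] [105 111 109]
368 212 [0.4622 0.1639 0.1423] [58 60 58]
368 215 [0.4619 0.16   0.1328] [101 102 101]
368 218 [0.4616 0.1584 0.1248] [104 107 105]
368 221 [0.4612 0.1566 0.1165] [103 105 102]
368 224 [0.4608 0.1556 0.1087] [103 106 104]
368 227 [0.4635 0.0793 0.0441] [123 128 126]
368 230 [0.4626 0.0897 0.044 ] [156 162 164]
368 233 [0.4616 0.1015 0.0452] [138 143 144]
368 236 [0.4608 0.1073 0.0418] [138 144 145]
368 239 [0.4599 0.1194 0.0435] [151 158 157]
368 242 [0.4589 0.1298 0.044 ] [155 163 162]
368 245 [0.4578 0.1461 0.0495] [145 153 150]
```

View pics/s4zz.png

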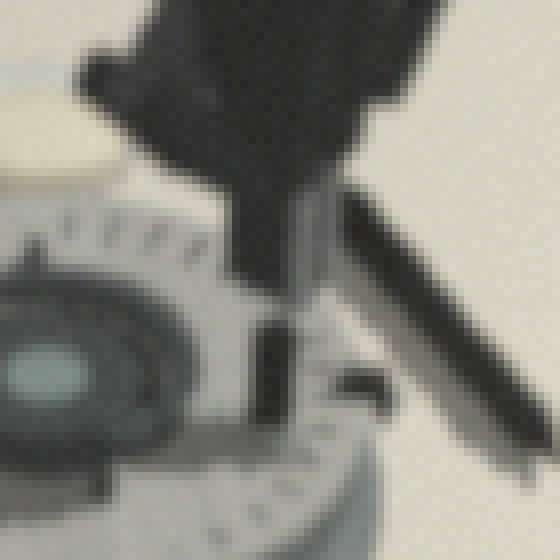

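Both cameras show the fingers ending at z≈0.102, about 44 mm above the stated TCP. They passed over the pin without touching it, and no force was registered. The lever hasn't moved. I'll go back to the starting side and work 44 mm lower.

```bash
python3 -m handwheel '[[1,-0.2,-0.7,0,0.07],[1,-0.4,-1.4,0,0.14],[1,-0.6,-2.1,0,0.2],[1,-0.8,-2.8,0,0.27],[1,-0.95,-3.5,0,0.27],[1,-0.95,-3.5,0,0.27]]'
python3 -m handwheel '[[1,0,0,-0.8,0],[1,0,0,-1.6,0],[1,0,0,-2.4,0],[1,0,0,-3.2,0],[1,0,0,-3.8,0],[1,0,0,-4.2,0],[1,0,0,-4.2,0]]'
python3 - <<'E'
from h import *
from scipy.spatial.transform import Rotation as R
i=optics.camera_info('wrist');s=monitor.observe();p,d=snap('wrist','w5')
T=np.array(i['world_from_camera']);K=np.array(i['intrinsics']);M=R.from_rotvec(s['tool_rot']).as_matrix()
v,u=np.mgrid[260:330,280:362];z=d[260:330,280:362]
P=np.stack([(u-K[0,2])/K[0,0]*z,-(v-K[1,2])/K[1,1]*z,-z],-1)@T[:3,:3].T+T[:3,3]; Q=(P-s['ee_pos'])@M*1e3
m=(z>0)&(Q[...,0]>4)&(Q[...,0]<14)&(abs(Q[...,1])<20)
for zz in range(-72,-40,3):
    k=m&(abs(Q[...,2]-zz)<1.5)
    if k.sum(): print(zz,k.sum(),Q[k].min(0).round(1),Q[k].max(0).round(1))
print('min world z',P[m&(Q[...,2]<-30)][:,2].min())
snap('side','s5')
a=cv2.imread('pics/s5.png');cv2.imwrite('pics/s5z.png',cv2.resize(a[190:270,320:420],None,fx=7,fy=7,interpolation=cv2.INTER_NEAREST))
E
```

```text
t: 8.0
ee_pos: [0.4576, 0.1111, 0.0582]
tool_rot: [-0.475, -3.099, 0.068]
ft_force: [0.1, -0.1, -0.5]
finger_gap: -0.0
t: 8.7
ee_pos: [0.4575, 0.1118, 0.0155]
tool_rot: [-0.472, -3.099, 0.068]
ft_force: [-0.2, 0.3, 0.3]
finger_gap: -0.0
-72 149 [  9.8  -7.  -73.5] [ 11.6   6.  -70.5]
-69 155 [  7.1 -11.9 -70.5] [ 11.7  11.6 -67.5]
-66 260 [  6.1 -14.  -67.5] [ 11.7  13.  -64.5]
-63 250 [  6.2 -13.9 -64.5] [ 11.5  13.1 -61.5]
-60 244 [  5.9 -14.  -61.5] [ 11.8  13.1 -58.5]
-57 200 [  5.7 -14.1 -58.5] [ 11.6  13.  -55.5]
-54 228 [  5.9 -14.  -55.5] [ 11.6  13.  -52.5]
-51 189 [  6.2 -13.8 -52.5] [ 11.5  13.1 -49.5]
-48 180 [  6.1 -13.5 -49.5] [ 11.6  12.4 -46.5]
-45 120 [  6.4 -12.  -46.5] [ 11.6  11.  -43.7]
-42 20 [ 10.2  -7.1 -43.4] [ 11.    5.6 -42. ]
min world z 0.04538120179217958
```

View pics/s5z.png

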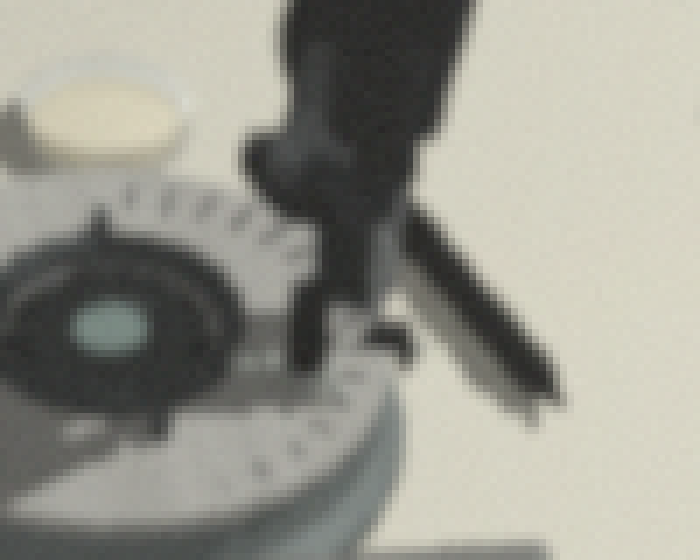

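View pics/w5.png

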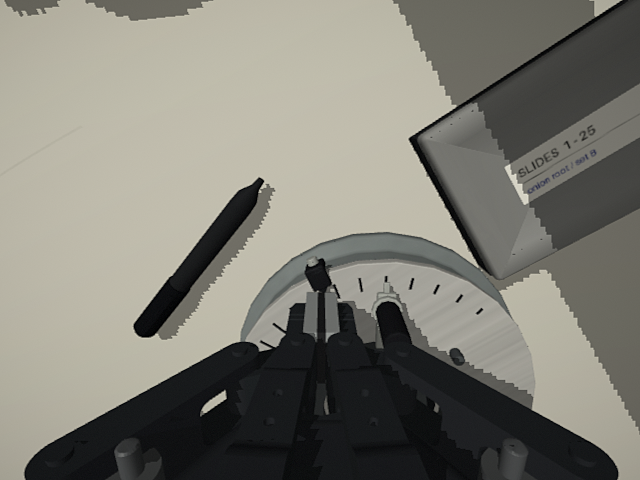

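The tip is now at z≈0.059, beside the pin and above the clip (317,272), and the finger backs are at ±13.5 mm. I'll check how low the links hang before pushing.

```bash
cat >> h.py <<'E'
from scipy.spatial.transform import Rotation as R
C=np.array([.5276,.1264])
def st():
    s=monitor.observe();M=R.from_rotvec(s['tool_rot']).as_matrix();tip=s['ee_pos']-.0437*M[:,2]
    return s,M,tip,np.degrees(np.arctan2(M[1,0],M[0,0]))%360
def plan(a,ths,dy=0):
    s,M,tip,psi=st(); print('tip',tip.round(4),'psi',psi.round(1),'F',s['ft_force'].round(1),'t',s['t'])
    for th in ths:
        t=np.radians(th);H=C+.062*np.array([np.cos(t),np.sin(t)])+a*1e-3*np.array([-np.sin(t),np.cos(t)])
        print(th,'cm',((H-tip[:2])*100).round(2),'yaw',round(np.radians(th-psi),3))
E
python3 - <<'E'
from h import *
i=optics.camera_info('wrist');s,M,tip,psi=st();d=np.load('pics/w5.npy')
T=np.array(i['world_from_camera']);K=np.array(i['intrinsics'])
v,u=np.mgrid[0:480,0:640]
P=np.stack([(u-K[0,2])/K[0,0]*d,-(v-K[1,2])/K[1,1]*d,-d],-1)@T[:3,:3].T+T[:3,3]; Q=(P-s['ee_pos'])@M*1e3
for a,b in((15,20),(20,30),(30,50),(50,80)):
    m=(d>0)&(d<.2)&(abs(Q[...,1])>a)&(abs(Q[...,1])<b)&(P[...,2]>.079); print(a,b,np.sort(Q[m][:,2])[-30::6].round(1), 'z', np.sort(P[m][:,2])[:20:6].round(3))
plan(21,(163,159,155,151,147,143,139,135,131,127,124,122))
E
```

```text
15 20 [-80.6 -80.4 -80.1 -79.7 -79.2] z [0.094 0.095 0.096 0.096]
20 30 [-64.5 -64.4 -64.3 -64.2 -64. ] z [0.079 0.079 0.079 0.079]
30 50 [-64.7 -64.6 -64.5 -64.4 -64.4] z [0.079 0.079 0.079 0.079]
50 80 [-111.1 -111.  -110.7 -110.4 -109.9] z [0.124 0.125 0.126 0.126]
tip [0.4587 0.1137 0.0599] psi 162.7 F [-0.1 -0.1 -0.4] t 8.8
163 cm [0.35 1.07] yaw 0.006
159 cm [0.35 1.53] yaw -0.064
155 cm [0.39 1.98] yaw -0.134
151 cm [0.45 2.44] yaw -0.204
147 cm [0.55 2.88] yaw -0.274
143 cm [0.68 3.32] yaw -0.343
139 cm [0.83 3.75] yaw -0.413
135 cm [1.02 4.17] yaw -0.483
131 cm [1.24 4.57] yaw -0.553
127 cm [1.48 4.95] yaw -0.623
124 cm [1.68 5.23] yaw -0.675
122 cm [1.83 5.41] yaw -0.71
```

```bash
python3 -m handwheel '[[1,0.1,0.3,0,0],[1,0.2,0.6,0,0],[1,0.28,0.85,0,0],[1,0.35,1.07,0,0],[1,0.35,1.3,0,-0.03],[1,0.35,1.53,0,-0.065],[1,0.37,1.75,0,-0.1],[1,0.39,1.98,0,-0.135]]'
python3 - <<'E'
from h import *
plan(21,(151,147,143,139,135,131)); snap('wrist','w6')
E
```

```text
t: 9.6
ee_pos: [0.4618, 0.1313, 0.0164]
tool_rot: [-0.682, -3.058, 0.069]
ft_force: [-0.6, -1.9, 1.3]
finger_gap: 0.0
tip [0.4626 0.1331 0.06  ] psi 154.8 F [-0.6 -1.9  1.3] t 9.6
151 cm [0.06 0.5 ] yaw -0.067
147 cm [0.16 0.95] yaw -0.137
143 cm [0.28 1.39] yaw -0.207
139 cm [0.44 1.82] yaw -0.277
135 cm [0.63 2.23] yaw -0.346
131 cm [0.85 2.64] yaw -0.416
```

View pics/w6.png

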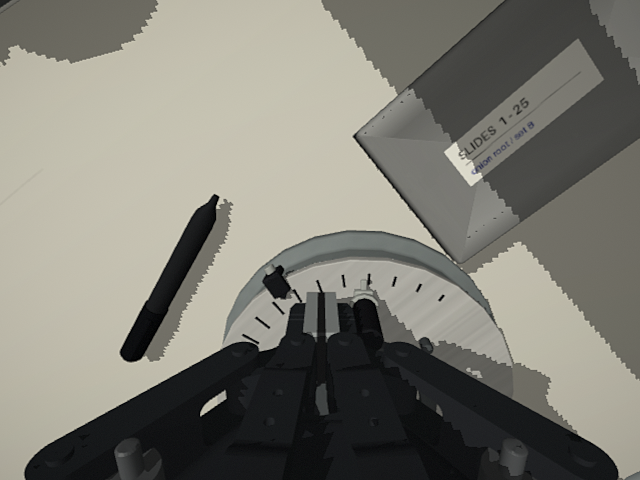

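Contact is made at about 2 N, with the pin against the finger back and the lever moving. I keep pushing along the arc.

```bash
python3 -m handwheel '[[1,0.03,0.25,0,-0.03],[1,0.06,0.5,0,-0.07],[1,0.1,0.72,0,-0.1],[1,0.16,0.95,0,-0.137],[1,0.22,1.17,0,-0.17],[1,0.28,1.39,0,-0.207],[1,0.36,1.6,0,-0.24],[1,0.44,1.82,0,-0.277]]'
python3 - <<'E'
from h import *
plan(21,(137,135,133,131,129,127,125,123,121)); snap('wrist','w7')
E
```

```text
t: 10.45
ee_pos: [0.4659, 0.1495, 0.0163]
tool_rot: [-1.094, -2.929, 0.066]
ft_force: [-1.8, -1.1, 1.8]
finger_gap: -0.0002
tip [0.4671 0.151  0.0599] psi 139.0 F [-1.8 -1.1  1.8] t 10.45
137 cm [0.08 0.23] yaw -0.035
135 cm [0.18 0.44] yaw -0.07
133 cm [0.28 0.64] yaw -0.105
131 cm [0.39 0.84] yaw -0.14
129 cm [0.51 1.04] yaw -0.175
127 cm [0.64 1.23] yaw -0.21
125 cm [0.77 1.41] yaw -0.245
123 cm [0.91 1.6 ] yaw -0.28
121 cm [1.05 1.77] yaw -0.314
```

View pics/w7.png

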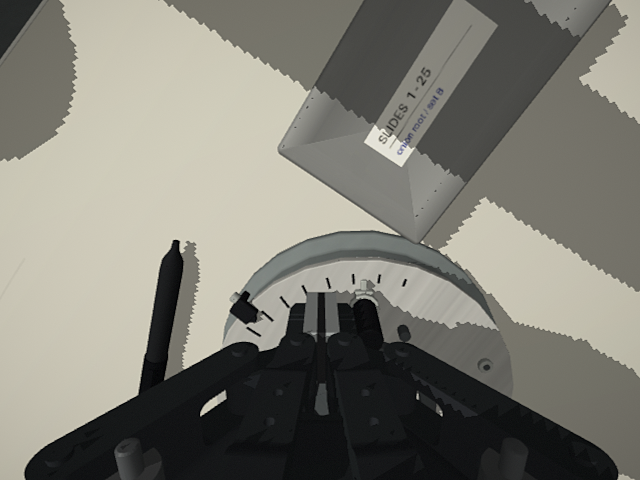

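```bash
python3 -m handwheel '[[1,0.08,0.23,0,-0.035],[1,0.18,0.44,0,-0.07],[1,0.28,0.64,0,-0.105],[1,0.39,0.84,0,-0.14],[1,0.45,0.94,0,-0.155],[1,0.51,1.04,0,-0.175]]'
python3 - <<'E'
from h import *
plan(21,(127,126,125,124,123,122,121,120))
E
```

```text
t: 11.1
ee_pos: [0.4711, 0.1602, 0.0162]
tool_rot: [-1.344, -2.819, 0.063]
ft_force: [-2.6, -1.0, 1.8]
finger_gap: 0.0
tip [0.4726 0.1614 0.0599] psi 129.0 F [-2.6 -1.   1.8] t 11.1
127 cm [0.09 0.19] yaw -0.035
126 cm [0.16 0.28] yaw -0.053
125 cm [0.23 0.37] yaw -0.07
124 cm [0.29 0.46] yaw -0.088
123 cm [0.36 0.55] yaw -0.105
122 cm [0.44 0.64] yaw -0.123
121 cm [0.51 0.73] yaw -0.14
120 cm [0.58 0.82] yaw -0.158
```

```bash
python3 -m handwheel '[[1,0.09,0.19,0,-0.035],[1,0.12,0.23,0,-0.045],[1,0.16,0.28,0,-0.053],[1,0.2,0.33,0,-0.06],[1,0.23,0.37,0,-0.07]]'
python3 -m handwheel '[[1,0.03,0.045,0,-0.009],[1,0.06,0.09,0,-0.018]]'
python3 -m handwheel '[[1,0.035,0.045,0,-0.009],[1,0.07,0.09,0,-0.018]]'
python3 - <<'E'
from h import *
plan(21,(124,123,122,121,120)); snap('wrist','w8')
E
```

```text
t: 11.6
ee_pos: [0.4736, 0.1641, 0.0162]
tool_rot: [-1.441, -2.769, 0.061]
ft_force: [-2.0, -1.2, 1.6]
finger_gap: 0.0004
t: 11.8
ee_pos: [0.4743, 0.1649, 0.0162]
tool_rot: [-1.466, -2.756, 0.061]
ft_force: [-0.9, -0.6, 1.4]
finger_gap: 0.0
t: 12.0
ee_pos: [0.475, 0.1658, 0.0162]
tool_rot: [-1.491, -2.742, 0.06]
ft_force: [-1.8, 0.8, 0.3]
finger_gap: -0.0001
tip [0.4765 0.1669 0.0598] psi 122.9 F [-1.8  0.8  0.3] t 12.0
124 cm [-0.1  -0.09] yaw 0.019
123 cm [-0.03  0.  ] yaw 0.001
122 cm [0.04 0.09] yaw -0.016
121 cm [0.11 0.18] yaw -0.034
120 cm [0.19 0.27] yaw -0.051
```

View pics/w8.png

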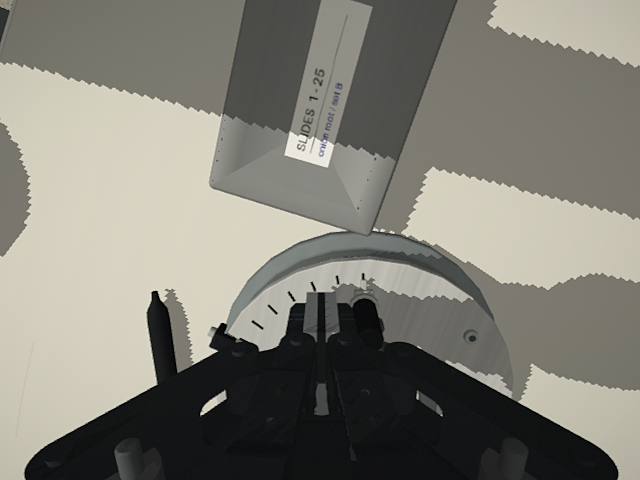

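```bash
python3 -m handwheel '[[1,0.035,0.045,0,-0.009],[1,0.07,0.09,0,-0.018]]'
python3 -m handwheel '[[1,0.035,0.045,0,-0.009],[1,0.07,0.09,0,-0.018]]'
python3 - <<'E'
from h import *
plan(21,(121,120)); p,d=snap('wrist','w9')
a=cv2.imread('pics/w9.png');cv2.imwrite('pics/w9z.png',cv2.resize(a[240:380,240:440],None,fx=4,fy=4,interpolation=cv2.INTER_CUBIC))
E
```

```text
t: 12.25
ee_pos: [0.4749, 0.1662, 0.0161]
tool_rot: [-1.515, -2.727, 0.062]
ft_force: [-4.5, -2.4, 1.9]
finger_gap: 0.0004
t: 12.45
ee_pos: [0.4748, 0.1665, 0.0161]
tool_rot: [-1.539, -2.713, 0.065]
ft_force: [-6.0, -3.9, 5.7]
finger_gap: -0.0004
tip [0.4765 0.1676 0.0597] psi 120.9 F [-6.  -3.9  5.7] t 12.45
121 cm [0.12 0.11] yaw 0.003
120 cm [0.19 0.2 ] yaw -0.015
```

View pics/w9z.png

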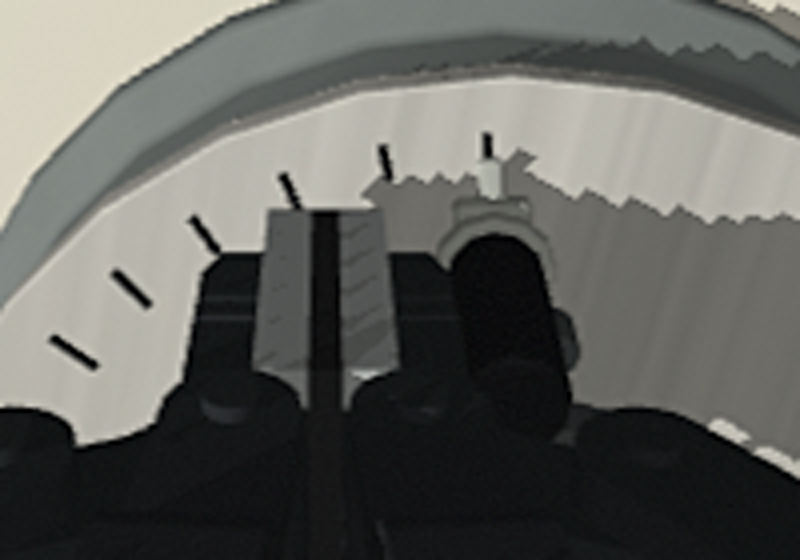

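At the closed stop: the force rose to about 8 N, motion ceased, the pointer stands on the last tick and the stud is against the lever. I back off, lift, and cross to the other side.

```bash
python3 -m handwheel '[[1,-0.3,-0.2,0,0],[1,-0.6,-0.4,0,0.02],[1,-1,-0.65,0,0.035],[1,-1,-0.65,1.5,0.035],[1,-1,-0.65,3,0.035],[1,-1,-0.65,4.5,0.035],[1,-1,-0.65,4.5,0.035]]'
python3 - <<'E'
from h import *
plan(-33,(123,)); snap('wrist','w10')
for n in('lever_pin','lever_tip','index_clip'):
    print(n,[(round(x['p'],2),np.round(np.array(x['at'])*[640,480],1).tolist()) for x in optics.recognise('wrist',n)[:2]])
E
```

```text
t: 13.2
ee_pos: [0.4687, 0.1618, 0.0631]
tool_rot: [-1.493, -2.745, 0.055]
ft_force: [0.6, 0.6, 0.3]
finger_gap: -0.0003
tip [0.47   0.1628 0.1068] psi 122.9 F [0.6 0.6 0.3] t 13.2
123 cm [5.15 3.36] yaw 0.001
lever_pin [(0.65, [377.3, 305.2])]
lever_tip [(0.92, [376.7, 303.9])]
index_clip [(0.79, [253.1, 299.2])]
```

View pics/w10.png

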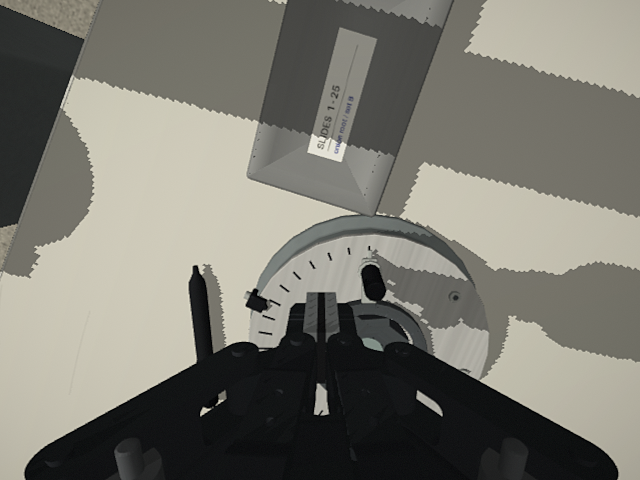

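```bash
python3 -m handwheel '[[1,1,0.65,0,0],[1,2,1.3,0,0],[1,3,1.95,0,0],[1,4,2.6,0,0],[1,5.15,3.35,0,0],[1,5.15,3.35,0,0]]'
python3 - <<'E'
from h import *
plan(-33,(123,)); snap('wrist','w11')
E
```

```text
t: 14.0
ee_pos: [0.5206, 0.1961, 0.0611]
tool_rot: [-1.491, -2.744, 0.058]
ft_force: [0.3, 0.6, 0.1]
finger_gap: 0.0
tip [0.5221 0.1971 0.1048] psi 122.9 F [0.3 0.6 0.1] t 14.0
123 cm [-0.06 -0.07] yaw 0.001
```

View pics/w11.png

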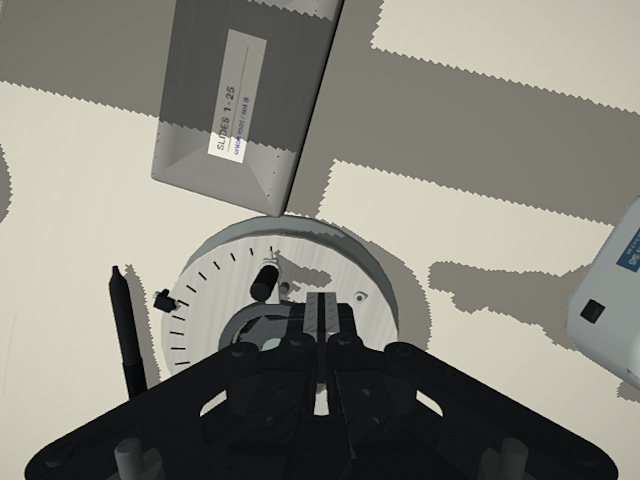

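The hand is on the other side, with the pin at (265,283) to the left of the fingers and the stud at (284,290). I descend.

```bash
python3 -m handwheel '[[1,0,0,-1,0],[1,0,0,-2,0],[1,0,0,-3,0],[1,0,0,-3.8,0],[1,0,0,-4.5,0],[1,0,0,-4.5,0]]'
python3 - <<'E'
from h import *
plan(-20,(123,127,131,135,139,143,147,151,155,159,163,167,171))
E
```

```text
t: 14.65
ee_pos: [0.5169, 0.1941, 0.0149]
tool_rot: [-1.491, -2.74, 0.063]
ft_force: [-0.1, 0.3, -0.2]
finger_gap: -0.0003
tip [0.5186 0.1952 0.0586] psi 122.9 F [-0.1  0.3 -0.2] t 14.65
123 cm [-0.8  -0.59] yaw 0.002
127 cm [-1.23 -0.72] yaw 0.071
131 cm [-1.65 -0.89] yaw 0.141
135 cm [-2.07 -1.08] yaw 0.211
139 cm [-2.46 -1.3 ] yaw 0.281
143 cm [-2.84 -1.55] yaw 0.351
147 cm [-3.21 -1.82] yaw 0.421
151 cm [-3.55 -2.12] yaw 0.49
155 cm [-3.87 -2.45] yaw 0.56
159 cm [-4.17 -2.79] yaw 0.63
163 cm [-4.44 -3.15] yaw 0.7
167 cm [-4.69 -3.53] yaw 0.77
171 cm [-4.91 -3.93] yaw 0.839
```

```bash
python3 -m handwheel '[[1,-0.3,-0.2,0,0],[1,-0.55,-0.4,0,0],[1,-0.8,-0.59,0,0],[1,-1.0,-0.65,0,0.035],[1,-1.23,-0.72,0,0.07],[1,-1.44,-0.8,0,0.105],[1,-1.65,-0.89,0,0.14]]'
python3 - <<'E'
from h import *
plan(-20,(135,139,143,147,151,155,159)); snap('wrist','w12')
E
```

```text
t: 15.35
ee_pos: [0.5027, 0.1861, 0.0169]
tool_rot: [-1.296, -2.845, 0.059]
ft_force: [0.9, -0.1, -1.1]
finger_gap: -0.0001
tip [0.504  0.1873 0.0605] psi 131.0 F [ 0.9 -0.1 -1.1] t 15.35
135 cm [-0.61 -0.29] yaw 0.07
139 cm [-1.01 -0.51] yaw 0.139
143 cm [-1.39 -0.76] yaw 0.209
147 cm [-1.75 -1.04] yaw 0.279
151 cm [-2.09 -1.34] yaw 0.349
155 cm [-2.41 -1.66] yaw 0.419
159 cm [-2.71 -2.  ] yaw 0.488
```

View pics/w12.png

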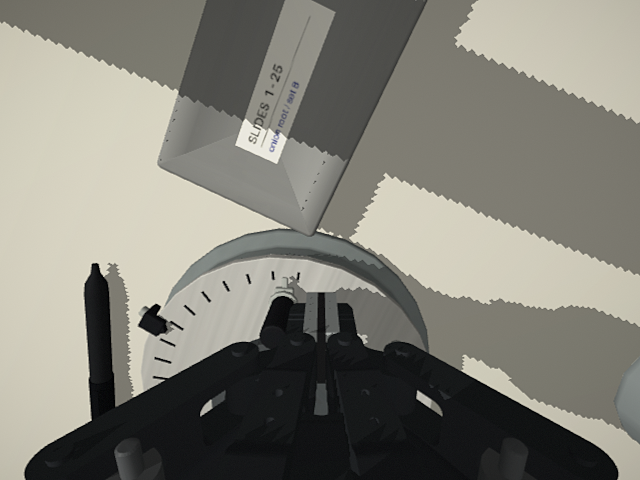

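Contact is made and the lever has left the stop. Continuing counter-clockwise.

```bash
python3 -m handwheel '[[1,-0.3,-0.14,0,0.035],[1,-0.61,-0.29,0,0.07],[1,-0.81,-0.4,0,0.105],[1,-1.01,-0.51,0,0.14],[1,-1.2,-0.63,0,0.175],[1,-1.39,-0.76,0,0.21],[1,-1.57,-0.9,0,0.245],[1,-1.75,-1.04,0,0.28]]'
python3 - <<'E'
from h import *
plan(-20,(151,155,159,163,167,171,175)); snap('wrist','w13')
E
```

```text
t: 16.2
ee_pos: [0.4854, 0.1758, 0.017]
tool_rot: [-0.889, -3.003, 0.063]
ft_force: [2.3, 0.9, 0.4]
finger_gap: 0.0
tip [0.4863 0.1773 0.0607] psi 147.0 F [2.3 0.9 0.4] t 16.2
151 cm [-0.32 -0.34] yaw 0.069
155 cm [-0.64 -0.66] yaw 0.139
159 cm [-0.94 -1.  ] yaw 0.209
163 cm [-1.21 -1.37] yaw 0.279
167 cm [-1.46 -1.75] yaw 0.349
171 cm [-1.68 -2.15] yaw 0.418
175 cm [-1.87 -2.56] yaw 0.488
```

View pics/w13.png

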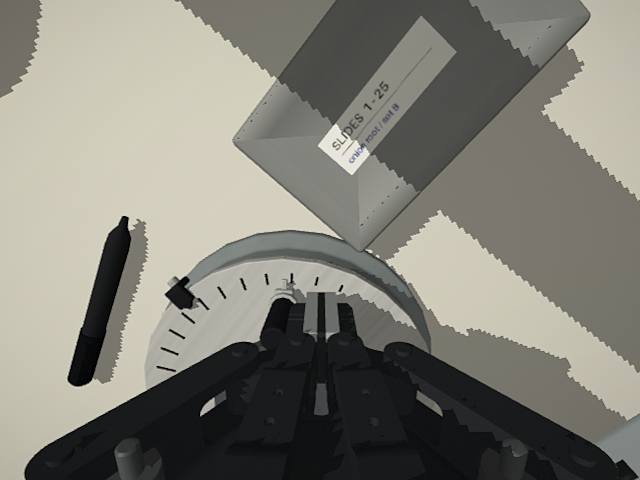

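```bash
python3 -m handwheel '[[1,-0.16,-0.17,0,0.035],[1,-0.32,-0.34,0,0.07],[1,-0.48,-0.5,0,0.105],[1,-0.64,-0.66,0,0.14],[1,-0.79,-0.83,0,0.175],[1,-0.94,-1.0,0,0.21],[1,-1.08,-1.18,0,0.245],[1,-1.21,-1.37,0,0.28]]'
python3 -m handwheel '[[1,-0.13,-0.19,0,0.035],[1,-0.25,-0.38,0,0.07],[1,-0.36,-0.58,0,0.105],[1,-0.47,-0.78,0,0.14],[1,-0.57,-0.98,0,0.175],[1,-0.66,-1.19,0,0.21]]'
python3 - <<'E'
from h import *
plan(-20,(177,179,181,183,185,187,189)); snap('wrist','w14')
for n in('lever_tip','index_tip','index_clip'):
    print(n,[(round(x['p'],2),np.round(np.array(x['at'])*[640,480],1).tolist()) for x in optics.recognise('wrist',n)[:2]])
E
```

```text
t: 17.05
ee_pos: [0.4731, 0.1622, 0.0169]
tool_rot: [-0.463, -3.104, 0.065]
ft_force: [2.1, 1.1, -0.5]
finger_gap: 0.0001
t: 17.65
ee_pos: [0.4663, 0.1504, 0.0169]
tool_rot: [0.135, 3.137, -0.065]
ft_force: [1.6, 1.4, -0.4]
finger_gap: -0.0002
tip [0.4663 0.1522 0.0605] psi 175.1 F [ 1.6  1.4 -0.4] t 17.65
177 cm [ 0.04 -0.26] yaw 0.033
179 cm [-0.04 -0.47] yaw 0.068
181 cm [-0.11 -0.69] yaw 0.103
183 cm [-0.17 -0.91] yaw 0.138
185 cm [-0.22 -1.13] yaw 0.173
187 cm [-0.27 -1.35] yaw 0.208
189 cm [-0.31 -1.57] yaw 0.243
lever_tip [(0.61, [279.2, 321.9]), (0.47, [132.4, 226.1])]
index_tip [(0.6, [245.8, 260.4])]
index_clip [(0.94, [246.2, 261.3])]
```

View pics/w14.png

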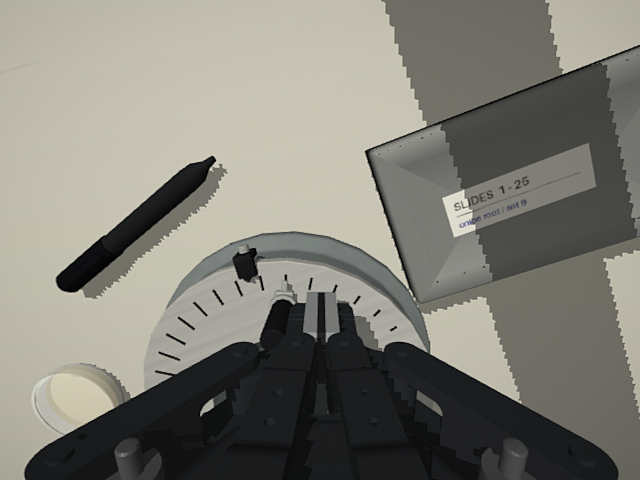

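Run:
```python
import cv2
a=cv2.imread('pics/w14.png');cv2.imwrite('pics/w14z.png',cv2.resize(a[230:310,210:310],None,fx=7.5,fy=7.5,interpolation=cv2.INTER_CUBIC))
```

```text
(no output)
```

View pics/w14z.png

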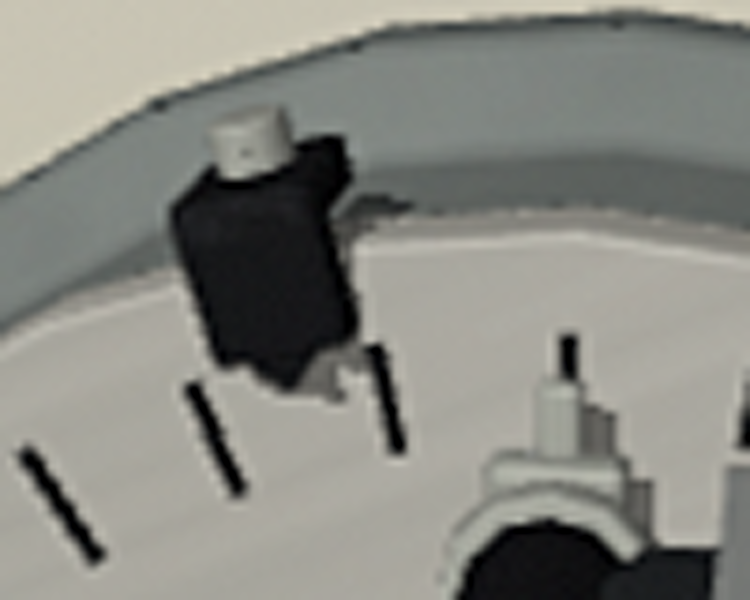

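Run:
```python
from h import *
i=optics.camera_info('wrist')
for n,x,y,z in (('cliptip',288,388,.044),('pointer',560,382,.0445),('tickL_out',192,388,.04),('tickL_in',238,490,.04),('tickR_out',376,348,.04),('tickR_in',398,448,.04),('tickP',570,340,.04)):
    P=onz('wrist',210+x/7.5,230+y/7.5,z,i);d=P[:2]-C;print(n,P.round(4),np.hypot(*d).round(4),np.degrees(np.arctan2(d[1],d[0]))%360)
```

```text
cliptip [0.4536 0.1151 0.044 ] 0.0749 188.6540536219039
pointer [0.4542 0.1336 0.0445] 0.0738 174.3769902671679
tickL_out [0.4548 0.1072 0.04  ] 0.0753 194.79151897694985
tickL_in [0.4627 0.1092 0.04  ] 0.0672 194.8641587576924
tickR_out [0.4527 0.1204 0.04  ] 0.0751 184.58715687655177
tickR_in [0.4602 0.1209 0.04  ] 0.0676 184.68600130947502
tickP [0.453  0.1338 0.04  ] 0.0749 174.34202897347623
```

The clip tip is at 188.65° and the pointer at 174.4°, with radii within 1 mm of 75 mm. I push another 12°, then re-measure.

```bash
python3 -m handwheel '[[1,0.0,-0.2,0,0.033],[1,-0.04,-0.42,0,0.068],[1,-0.11,-0.64,0,0.103],[1,-0.16,-0.82,0,0.13],[1,-0.19,-0.97,0,0.155],[1,-0.22,-1.1,0,0.173],[1,-0.24,-1.2,0,0.19],[1,-0.24,-1.2,0,0.19]]'
python3 - <<'E'
from h import *
plan(-20,(186,187,188,189,190));i=optics.camera_info('wrist'); snap('wrist','w15')
a=cv2.imread('pics/w15.png');u,v=map(int,proj('wrist',[.453,.12,.044],i));u0,v0=u-50,v-40;print(u0,v0)
cv2.imwrite('pics/w15z.png',cv2.resize(a[v0:v0+80,u0:u0+100],None,fx=7.5,fy=7.5,interpolation=cv2.INTER_CUBIC))
E
```

```text
t: 18.65
ee_pos: [0.4627, 0.1374, 0.0162]
tool_rot: [-0.163, 3.134, -0.068]
ft_force: [-0.8, 1.6, 1.6]
finger_gap: -0.0001
tip [0.4624 0.1393 0.0598] psi 185.9 F [-0.8  1.6  1.6] t 18.65
186 cm [0.14 0.05] yaw 0.001
187 cm [ 0.12 -0.06] yaw 0.018
188 cm [ 0.1  -0.17] yaw 0.036
189 cm [ 0.08 -0.29] yaw 0.053
190 cm [ 0.06 -0.4 ] yaw 0.071
236 238
```

View pics/w15z.png

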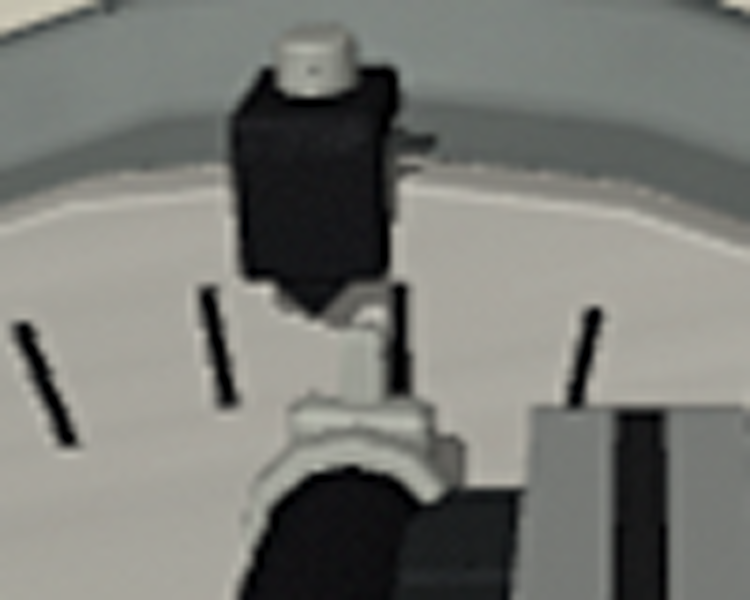

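```bash
cat >> h.py <<'E'
def meas(u0,v0,pts,f=7.5):
    i=optics.camera_info('wrist')
    for n,x,y,z in pts:
        P=onz('wrist',u0+x/f,v0+y/f,z,i);d=P[:2]-C;print(n,np.hypot(*d).round(4),round(np.degrees(np.arctan2(d[1],d[0]))%360,2))
def look(n):
    i=optics.camera_info('wrist'); snap('wrist',n)
    a=cv2.imread(f'pics/{n}.png');u,v=map(int,proj('wrist',[.453,.12,.044],i));u0,v0=u-50,v-40;print(u0,v0)
    cv2.imwrite(f'pics/{n}z.png',cv2.resize(a[v0:v0+80,u0:u0+100],None,fx=7.5,fy=7.5,interpolation=cv2.INTER_CUBIC))
E
python3 - <<'E'
from h import *
meas(236,238,[('clip',320,314,.044),('ptr',366,312,.0445),('ptrbase',361,395,.0445),('tR',400,290,.04),('tL',207,292,.04)])
E
```

```text
clip 0.074 187.89
ptr 0.0744 185.44
ptrbase 0.0684 185.83
tR 0.0742 184.16
tL 0.0745 194.39
```

Two to three degrees remain (about 2.7 mm at the pin). I push 2 mm and look again.

```bash
python3 -m handwheel '[[1,0,-0.07,0,0],[1,0,-0.14,0,0],[1,0,-0.2,0,0],[1,0,-0.2,0,0]]'
python3 - <<'E'
from h import *
plan(-20,(188,)); look('w16')
E
```

```text
t: 19.1
ee_pos: [0.4628, 0.1355, 0.0162]
tool_rot: [-0.162, 3.134, -0.068]
ft_force: [-0.8, 1.5, 0.4]
finger_gap: 0.0002
tip [0.4625 0.1374 0.0598] psi 185.9 F [-0.8  1.5  0.4] t 19.1
188 cm [0.09 0.02] yaw 0.036
240 238
```

View pics/w16z.png

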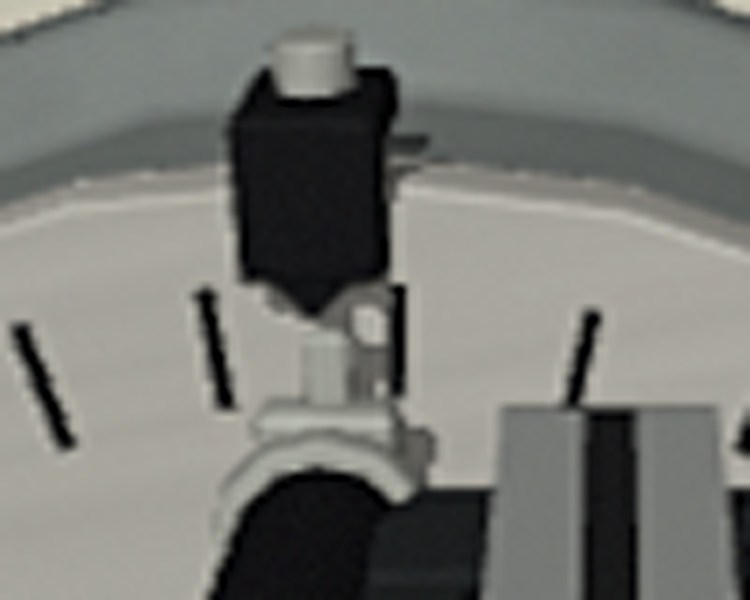

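Run:
```python
from h import *
meas(240,238,[('clip',318,314,.044),('ptr',326,335,.0445),('ptr mid',326,370,.0445),('clipbodyfrontL',245,277,.044),('clipbodyfrontR',388,277,.044),('tR',399,290,.04),('tL',205,292,.04)])
snap('wrist','x');import sys
a=cv2.imread('pics/w16.png');cv2.imwrite('pics/w16zz.png',cv2.resize(a[268:300,265:305],None,fx=18,fy=18,interpolation=cv2.INTER_NEAREST))
```

```text
clip 0.0742 187.91
ptr 0.0729 187.49
ptr mid 0.0703 187.62
clipbodyfrontL 0.077 191.4
clipbodyfrontR 0.0769 184.3
tR 0.0743 184.11
tL 0.0747 194.36
```

View pics/w16zz.png

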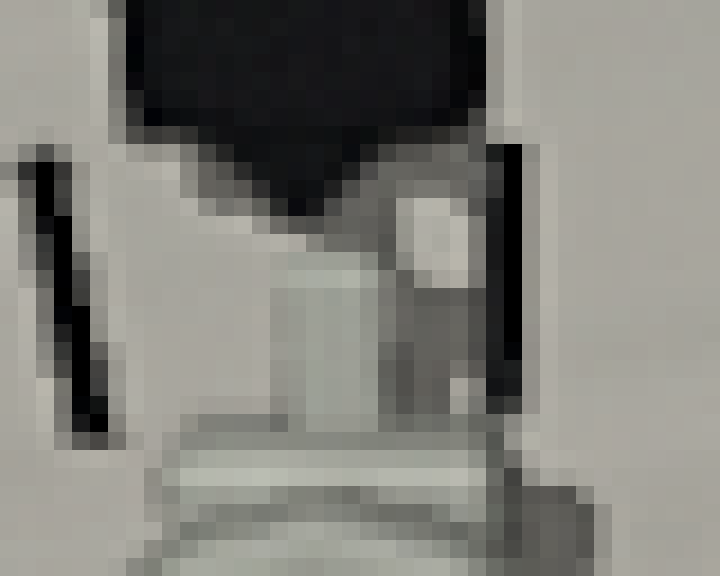

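The apex is 1.1 px left of the pointer's axis, so about 0.4–0.5° is left. One small nudge.

```bash
python3 -m handwheel '[[1,0,-0.03,0,0],[1,0,-0.05,0,0],[1,0,-0.05,0,0]]'
python3 - <<'E'
from h import *
plan(-20,(188,)); look('w17')
a=cv2.imread('pics/w17.png');cv2.imwrite('pics/w17zz.png',cv2.resize(a[268:300,265:305],None,fx=18,fy=18,interpolation=cv2.INTER_NEAREST))
E
```

```text
t: 19.5
ee_pos: [0.4628, 0.1351, 0.0162]
tool_rot: [-0.162, 3.133, -0.068]
ft_force: [-1.8, 1.0, -1.0]
finger_gap: -0.0001
tip [0.4626 0.137  0.0599] psi 185.9 F [-1.8  1.  -1. ] t 19.5
188 cm [0.08 0.06] yaw 0.036
240 238
```

View pics/w17zz.png

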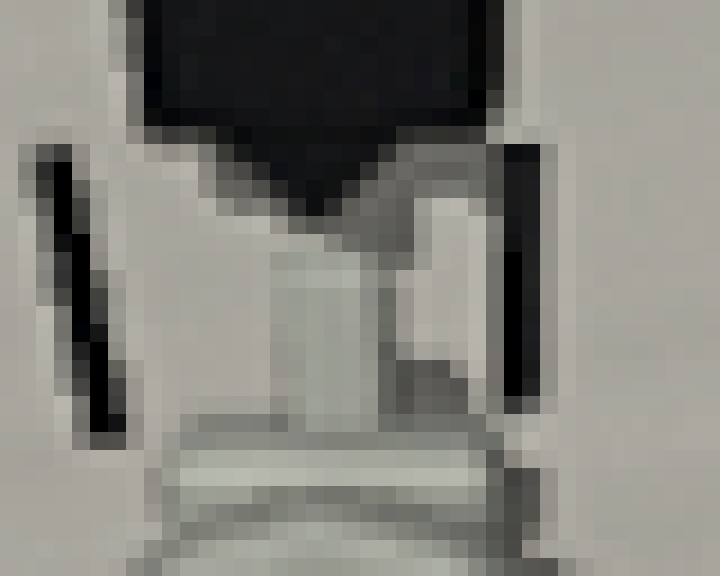

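The pointer axis (320) and the clip apex (316) now line up within about 0.2 px. I withdraw straight sideways, then up.

```bash
python3 -m handwheel '[[1,-0.04,0.3,0,0],[1,-0.1,0.7,0,0],[1,-0.17,1.2,0,0],[1,-0.17,1.2,1.5,0],[1,-0.17,1.2,3,0],[1,-0.17,1.2,5,0],[1,-0.17,1.2,7,0],[1,-0.17,1.2,7,0]]'
python3 - <<'E'
from h import *
plan(-20,(188,)); look('w18')
E
```

```text
t: 20.35
ee_pos: [0.4637, 0.1483, 0.0888]
tool_rot: [-0.162, 3.128, -0.066]
ft_force: [0.7, 0.4, -0.3]
finger_gap: -0.0003
tip [0.4632 0.1501 0.1324] psi 186.0 F [ 0.7  0.4 -0.3] t 20.35
188 cm [ 0.02 -1.25] yaw 0.036
235 194
```

View pics/w18z.png

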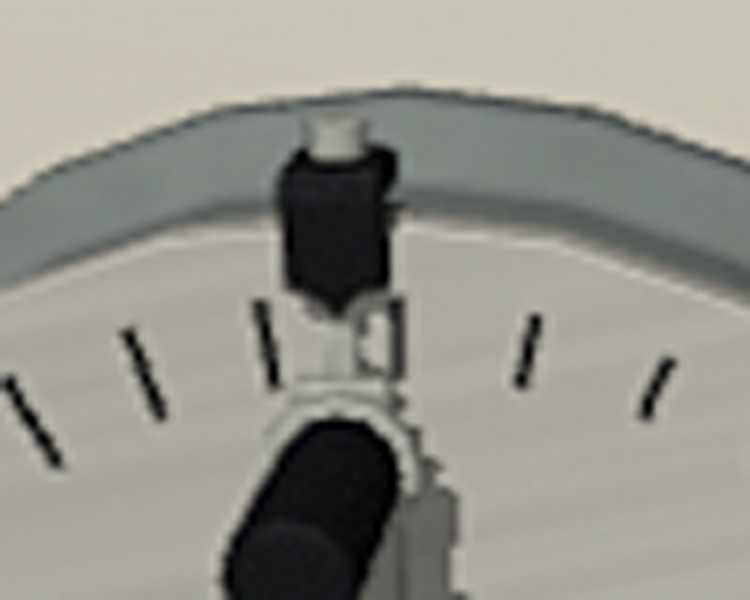

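```bash
python3 -m handwheel '[[1,0,0,3,0],[1,-1,-2,6,0],[1,-2,-5,9,0],[1,-3,-9,10,0],[1,-5,-13,10,0],[1,-7,-17,10,0],[1,-9,-21,10,0],[1,-9,-21,10,0]]'
python3 - <<'E'
from h import *
plan(-20,(188,)); snap('top','t9');snap('wrist','w19')
for n,P in dict(beaker=(396.5,175.2),).items(): pass
for n in('beaker','dish','pen','slides','lever_tip','index_tip'):
    print(n,[(round(x['p'],2),np.round(np.array(x['at'])*[640,480],1).tolist()) for x in optics.recognise('top',n)[:1]])
a=cv2.imread('pics/t9.png'); cv2.imwrite('pics/t9z.png',cv2.resize(a[180:340,220:430],None,fx=3.7,fy=3.7,interpolation=cv2.INTER_CUBIC))
E
```

```text
t: 21.2
ee_pos: [0.3676, -0.0662, 0.1851]
tool_rot: [0.151, -3.137, 0.07]
ft_force: [1.1, 0.1, 0.3]
finger_gap: 0.0002
tip [ 0.3675 -0.0642  0.2288] psi 185.5 F [1.1 0.1 0.3] t 21.2
188 cm [ 9.59 20.18] yaw 0.043
beaker [(0.85, [397.2, 176.0])]
dish [(0.9, [423.1, 237.1])]
pen [(0.74, [387.3, 309.1])]
slides [(0.67, [251.3, 315.7])]
lever_tip [(0.56, [346.4, 268.5])]
index_tip [(0.62, [400.1, 172.2])]
```

View pics/t9z.png

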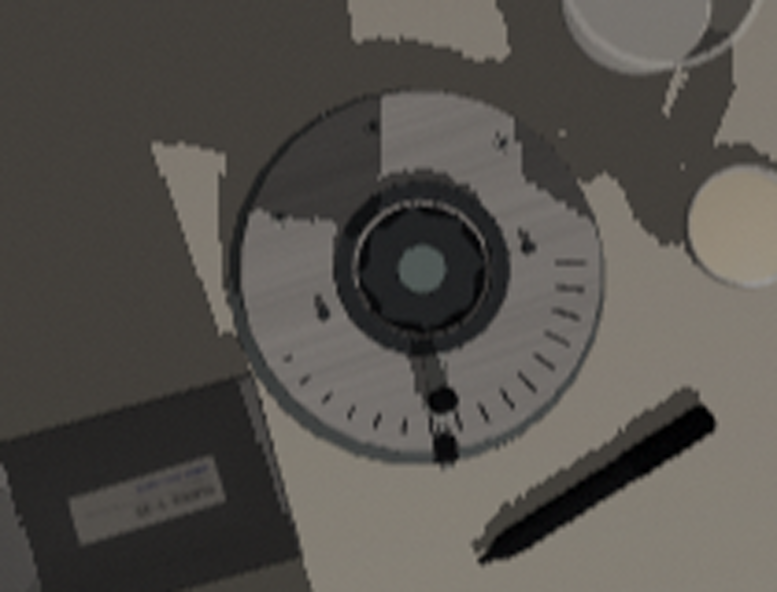

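View pics/w19.png

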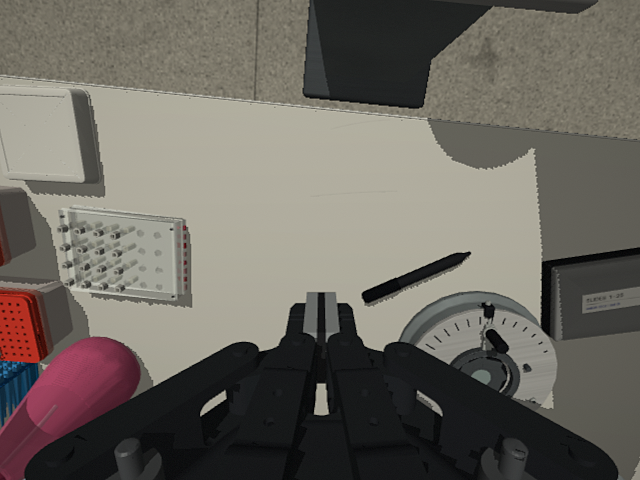

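The pointer stands at the clip and the bystanders are where they started. One last numeric check, then I hand it in.

Run:
```python
from h import *
i=optics.camera_info('top')
for n,x,y,z in(('pin',442,401,.078),('clip',445,450,.044)):
    P=onz('top',220+x/3.7,180+y/3.7,z,i);d=P[:2]-C;print(n,np.hypot(*d),np.degrees(np.arctan2(d[1],d[0]))%360)
print(order.sign_off())
```

```text
pin 0.06238743329469901 185.799067232814
clip 0.08375220463419349 187.07858611270476
the job is handed in; nothing more can be done
None
```

I pushed the lever to the closed stop, then back to the clip, and handed the job in at about 21 s with the hand clear. The fingers were shut throughout and only the outside of a fingertip touched the pin.

- **Closed stop:** the force rose to about 8 N and the hand stopped moving. The pointer stood on the last tick, with the stud against the lever.
- **Pointer at the clip:** before I withdrew, the close wrist picture showed the pointer in line with the clip's point to about 0.2 pixel, roughly 0.1°. A second close picture after I withdrew showed it still in line. Force while pushing stayed at about 2–4 N.
- **Bystanders:** the beaker, dish, pen and slide box were found within 4 pixels of their starting places in the top picture. I saw no movement of them or of the clip.

**Checks that disagreed:**
- **Finger length:** the shut fingers end about 44 mm short of the stated TCP. My first pass therefore went over the pin without touching it, and I corrected the height.
- **Top camera:** its coarser view gave the pin at 185.8° and the clip at 187.1°, a gap of 1.3°. I trusted the close wrist view over it.
- **Recognition:** in the last top picture the network put the pointer tip and the clip's index point in the wrong places, so I did not use those two results.

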